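Find the lid that rocks

ROBOT

A 6-joint arm with a two-finger parallel gripper is mounted at the origin on a cart in front of the work surface, level with it; the furniture and walls round the work are solid. World frame = base frame: x ahead of the robot, y to its left, z up, the work surface at z = 0. Lengths are in m, angles in rad, forces in N, time in s.
With the tool pointing down it reaches from about 0.25 to 0.775 m from the base axis. Payload 4 kg.
Tool frame: the origin (TCP) lies on the centre line of the jaws, within the pads' length; the fingertips stand 17 mm ahead of it and the grasp point (between the pads) lies 2 mm behind it; z points along the fingers, y is the line along which they close (so a half turn about z gives the same grasp; the last joint's range is limited). The gripper opens to 94 mm and grips with 3 to 60 N. Pads are 16 mm wide; open, the fingers measure 119 mm over their backs; the gripper's body (75 mm by 177 mm) begins 78 mm behind the grasp point.
Start: joints at [1.189, 0.087, 1.371, -0, 1.684, -0.103], TCP at [0.151, 0.529, 0.202] pointing down, gripper open.
Joint ranges: [-3.1, 3.1], [-0.76, 2.03], [0.27, 2.55], [-1.08, 4.22], [0.17, 2.65], [-2.57, 2.57]. Speed limits (rad/s): [2.79, 2.79, 3.14, 3.14, 3.14, 3.14].

INTERFACE

Orientations are given as [roll, pitch, yaw] about the fixed x, y, z axes, in that order (R = Rz(yaw) Ry(pitch) Rx(roll)).
In Python, from bench import robot gives the robot as it stands.
- The arm moves only by the tool servo_tool, never from a script. Its argument "plan" is a list of rows, each a list of 7 numbers: the shift along the tool's x, y, z normalised to -1 to 1, where 1 is 0.1 m, then the turn, a rotation vector about the tool's x, y, z normalised to -1 to 1, where 1 is pi/2 rad, then the finger opening in mm, from 0 to 94. In form: [[x, y, z, ax, ay, az, gripper], ...]. A call has 1 to 12 rows; each row is the pose to reach, as a shift and turn from the pose commanded when the call began, along the tool's axes at that moment; what a row does not reach only later rows make up. A row lasts 1/12 s, in which the tool goes at most 41.7 mm and 7.16 degrees, less where a joint would pass 70% of its speed; a pose out of reach is approached as far as the arm can. A call with a number of a shift or a turn outside -1 to 1 is refused whole. A call with a gripper value outside its range is refused whole. The fingers move at their own pace and stop on an object; the grip force is fixed at half the most. Time passes only in rows, so rows that repeat a pose let the fingers close. It gives the time, the measured TCP pose, the force, the opening and the grip force at its end, in the units of the state.
- robot.get_obs(): the state, without advancing time (a new reading comes with each control period).
- robot.snapshot(name): name is "scene" or "top"; returns the picture (384x512x3 uint8, red, green, blue); there is no depth.
- robot.camera_params(name): a dict with "camera_matrix" (3x3 intrinsics, pixels), "rvec" (rotation vector, rad) and "tvec" (3), from world to camera coordinates, as OpenCV has them. Camera axes: x right, y down, z forward; pixel columns grow to the right and rows downward; lengths in m; the calibration is good to about 2 mm. A picture is of the moment at which its call begins. camera_params takes no time and is no camera call.
- robot.close_job(): hands the job in; it is judged then, once.
Trained networks look in the newest picture that a camera, given by its name, has taken for a name from the list of things; names that differ only in an ending like _2 or _b are one class to them, and where a whole thing is asked for, a point or a joint stands for the part that bears it (a point fixed in the world has none). Each returns a list of dicts, best first, with "conf" (0 to 1); they miss things now and then, are a little off and sometimes report something else, mostly with a low value. They report only what shows in the picture. A call takes as long as a camera call.
- robot.find_in(thing, camera): "extent" ([centre column, centre row, width, height] in pixels, round what is visible of it).
The state is a dict: "time": time; "joint_positions": joint angles; "qvel": joint speeds; "joint_torque": joint torques, N m; "tool_pos": TCP position; "ee_rot": TCP orientation; "wrist_force": force on the tool from outside, world axes, zero at the start; "wrist_torque": the same for the moment, N m; "width": finger opening in m; "finger_force": force on a finger pad.
Only numpy, scipy, OpenCV 4.12 (cv2) and the standard library are available. Lean on these libraries where they do the work, as an engineer would, in place of code of your own. Each camera call takes 0.05 s, during which the arm holds its last target. There are 200 camera calls.

TASK

One of the three wooden lids lying side by side on the steel plate is warped. Press down on the ends of the lids where they lie until you find the one that rocks, slide that one along the plate towards the robot with a fingertip on its top until it is clear of the other two, then pick it up and lay it flat on the middle of the closed notebook beside the plate. Leave the two sound lids and everything else where they are.

Things in the scene. Friction and masses are not known exactly. Their poses are not given: they have to be found in the camera images.
- plate: fixed steel surface plate, 250 mm (its x, away from the robot) x 290 mm (its y) x 12 mm; origin at the centre of its underside, top at z = 12 mm. The lids lie in its far half, long sides about along plate x, centres near x = 58 mm and 74 mm apart in y; the gaps between them (4 to 20 mm) are too narrow for fingers. Near half empty but for its corners
- lid_a: one of three like wooden lids: 104 mm (its x) x 60 mm (its y) x 10 mm, 120 g, level top with two thin dark lines across; origin at the centre of its underside, z up. Any of the three, anywhere in the row, may be the warped one. A sound lid has a flat underside and stays level when an end is pressed.
- lid_b: wooden lid of the same look, size and origin as lid_a. Whichever lid is warped is bellied below: it stands level on the middle 36 mm of its length, its underside rising from there by 4 mm to each end. Pressed with 2 N or more 42 mm from its centre along its x, it rocks 0.117 rad about its y, that spot sinking 2 to 3 mm; let go, it comes back level.
- lid_c: wooden lid of the same look, size and origin as lid_a. Any lid, pressed at its centre, stays level and slides on the plate under fingertips pressing with about 10 to 15 N (friction of lid on plate about 0.3, varnish on polished steel; rubber fingertips hold the lid much better). Pressed nearer its end the warped one would rock.
- notebook: closed dark notebook, 211 mm (its x) by 149 mm (its y) by 14 mm thick, loose on the desk to the left or right of the plate; origin at the centre of its underside, z up
- eraser: small green and white eraser, 21 x 48 x 12 mm, on a near corner of the plate about 125 mm from the plate's middle line; origin at the centre of its underside; leave it alone
- sharpener: small pencil sharpener, 15 x 26 x 14 mm, on the other near corner of the plate; origin at the centre of its underside; leave it alone
- calculator: pocket calculator, 122 x 78 x 15 mm, on the desk on the side of the plate where the notebook is not; origin at the centre of its underside; leave it alone
- mug: pale mug, 90 x 129 x 94 mm, at the right of the desk; leave it alone
- tape_measure: yellow tape measure, 34 x 79 x 60 mm, at the left of the desk; leave it alone
- stapler: blue and black stapler, 38 x 151 x 52 mm, at the near right; leave it alone
- sticky_pad: pink and yellow block of sticky notes, 75 x 75 x 16 mm, at the left; leave it alone
- glue_stick: red and blue glue stick standing upright, 25 mm across, 96 mm tall, left of the plate's far left corner; origin at its foot; leave it alone
- usb_stick: small dark red USB stick, 18 x 56 x 8 mm, on the desk right of the plate's near right corner; leave it alone

How it is judged:
By the outcome, as a careful person would: the job done as asked, in the order asked, and still so for the second after the job is handed in, with the robot touching nothing.
It also fails if it takes over 61 s, if anything falls off the work surface, if the arm or the gripper's body presses on something with over 40 N, if the wrist force passes 120 N, or if a joint passes its speed limit or range.

## Working session

There is one attempt and no reset: what is moved stays moved. The work goes in short steps, Python scripts to look and compute and a tool call to move; the robot and the scene stay as the last step left them, time stands still between calls to the robot, and variables do not carry over. Pictures are saved under pics/ and viewed, at most 10 in all, crops included, and the job is handed in when it is done.

Besides the shell and the picture viewer there is one more tool, called after "Emit:" by a JSON object that holds its "name" and its "arguments". servo_tool: Moves the arm, as the interface text tells. Scaled input: -1 to 1 covers 0.1 m each way for a shift and pi/2 rad each way for a turn. Its arguments: {"type":"object","properties":{"plan":{"type":"array","items":{"type":"array","items":{"type":"number"}}}},"required":["plan"]}

```bash
mkdir -p pics
cat > h.py <<'E'
import numpy as np, cv2
from bench import robot
def cam(n):
    p=robot.camera_params(n); return np.array(p["camera_matrix"],float),np.array(p["rvec"],float).reshape(3,1),np.array(p["tvec"],float).reshape(3)
def ray(n,uv,z):
    K,r,t=cam(n); R=cv2.Rodrigues(r)[0]; C=-R.T@t
    uv=np.atleast_2d(np.array(uv,float)); d=(np.c_[uv,np.ones(len(uv))]@np.linalg.inv(K).T)@R
    return C+d*((z-C[2])/d[:,2])[:,None]
def proj(n,P):
    K,r,t=cam(n); return cv2.projectPoints(np.array(P,float).reshape(-1,3),r,t,K,None)[0].reshape(-1,2)
E
python3 - <<'E'
from h import *
o=robot.get_obs(); print(o)
for n in("scene","top"):
    im=robot.snapshot(n); cv2.imwrite(f"pics/{n}0.png",im[:,:,::-1])
    K,r,t=cam(n); print(n,K.tolist(),(-cv2.Rodrigues(r)[0].T@t).round(3))
for th,z in(("lid_a",.022),("notebook",.014),("plate",.012)):
    for d in robot.find_in(th,"top")[:4]: print(th,d,ray("top",d["extent"][:2],z).round(4))
E
```

```text
{'time': 0.0, 'joint_positions': array([ 1.18889757e+00,  8.79795261e-02,  1.37226380e+00,  1.03938344e-05,
        1.68361259e+00, -1.03076756e-01]), 'qvel': array([ 6.54174071e-04,  1.24521342e-03, -4.92800023e-04, -8.38484406e-04,
        4.17477115e-04, -2.36731869e-05]), 'joint_torque': array([ 2.44512721e-04, -3.40177345e+01, -3.02427256e+01,  7.16694701e-02,
        3.28834250e-02, -1.71758115e-04]), 'tool_pos': array([0.15114848, 0.52823216, 0.20028597]), 'ee_rot': array([-3.13934246e+00, -2.43152503e-04,  2.86277154e+00]), 'wrist_force': array([0.082874  , 0.41759583, 0.02187755]), 'wrist_torque': array([-0.02145208,  0.00503241,  0.02635737]), 'finger_force': 0.0, 'width': 0.09391596958965874}
scene [[477.49421772261275, 0.0, 257.4041863843032], [0.0, 477.49421772261275, 191.71252086920128], [0.0, 0.0, 1.0]] [-0.747 -0.603  1.069]
top [[483.6079066422036, 0.0, 257.6626654191636], [0.0, 483.6079066422036, 191.35406055666903], [0.0, 0.0, 1.0]] [-0.114  0.063  1.833]
lid_a {'extent': [255.1, 180.2, 15.3, 20.6], 'conf': 0.8} [[ 0.551  -0.0024  0.022 ]]
lid_a {'extent': [273.4, 172.8, 23.9, 29.1], 'conf': 0.65} [[ 0.5762 -0.0783  0.022 ]]
notebook {'extent': [354.0, 197.3, 37.8, 47.8], 'conf': 0.67} [[ 0.4483 -0.3873  0.014 ]]
notebook {'extent': [299.7, 206.2, 7.8, 14.7], 'conf': 0.29} [[ 0.4302 -0.1681  0.014 ]]
plate {'extent': [262.3, 194.8, 85.2, 78.3], 'conf': 0.74} [[ 0.4907 -0.0259  0.012 ]]
```

View pics/top0.png

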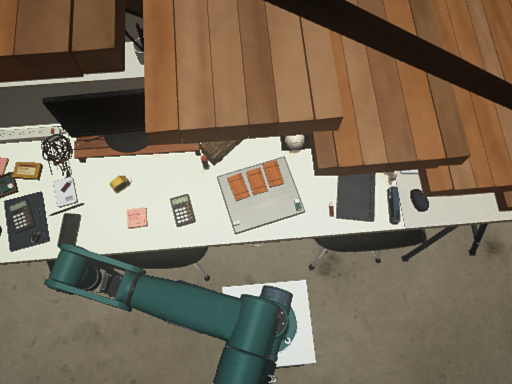

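View pics/scene0.png

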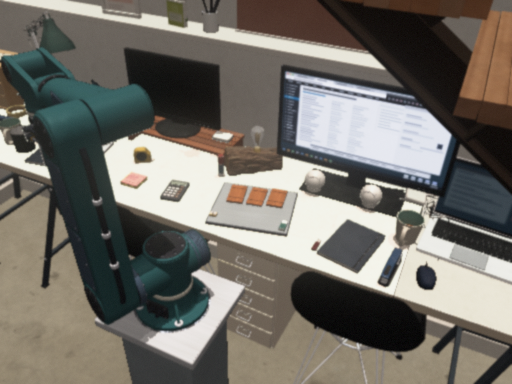

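The top view shows the lids at about (238,186), (255,180) and (273,173) on the plate, with the notebook at (356,196) to the right. The scene view shows the same layout: lids at (238..277,198), notebook at (350,245). Next I'll fit the outlines.

```bash
cat > seg.py <<'E'
from h import *
def lids(n,z=.022,im=None,box=None):
    im=robot.snapshot(n) if im is None else im
    hsv=cv2.cvtColor(im,cv2.COLOR_RGB2HSV)
    m=((hsv[...,0]<16)&(hsv[...,1]>120)&(hsv[...,2]>90)).astype(np.uint8)
    k=np.zeros_like(m); x0,y0,x1,y1=box; k[y0:y1,x0:x1]=1; m*=k
    m=cv2.morphologyEx(m,cv2.MORPH_CLOSE,np.ones((2,2),np.uint8))
    out=[]
    for c in cv2.findContours(m,cv2.RETR_EXTERNAL,cv2.CHAIN_APPROX_NONE)[0]:
        if cv2.contourArea(c)<60: continue
        out.append(c)
    return out
def rect(n,c,z):
    P=ray(n,c.reshape(-1,2),z)[:,:2]
    (cx,cy),(w,h),a=cv2.minAreaRect((P*1000).astype(np.float32))
    if w<h: w,h,a=h,w,a+90
    return np.round([cx,cy,w,h,(a+90)%180-90],1)
E
python3 - <<'E'
from seg import *
T=cv2.imread("pics/top0.png")[:,:,::-1].copy(); S=cv2.imread("pics/scene0.png")[:,:,::-1].copy()
for n,im,b in(("top",T,(225,155,290,205)),("scene",S,(222,180,292,212))):
    for c in lids(n,im=im,box=b): print(n,rect(n,c,.022),cv2.contourArea(c))
def dark(n,im,b,z):
    g=im.max(2); m=np.zeros_like(g); x0,y0,x1,y1=b; m[y0:y1,x0:x1]=(g[y0:y1,x0:x1]<100)
    c=max(cv2.findContours(m,0,cv2.CHAIN_APPROX_NONE)[0],key=cv2.contourArea); print(n,"nb",rect(n,c,z))
dark("top",T,(333,165,384,226),.014); dark("scene",S,(312,215,386,275),.014)
a=cv2.resize(T[145:240,205:385],None,fx=4,fy=4,interpolation=2); b=cv2.resize(S[170:280,200:390],None,fx=4,fy=4,interpolation=2)[:220]
cv2.imwrite("pics/z.png",np.vstack([a,b[:, :720]])[:600,:,::-1])
E
```

```text
top [526.7  63.9 101.1  56.8  15.4] 311.0
top [544.2  -9.8 101.5  56.8  12. ] 307.5
top [570.1 -78.9 101.8  56.7  11.4] 306.5
scene [574.4 -80.6  99.2  54.5  10.8] 209.5
scene [549.6 -11.8  99.1  54.6  11.4] 207.5
scene [531.1  62.5 101.1  54.1  16.6] 203.0
top nb [ 468.4 -413.8  231.4  205.5   -4.9]
scene nb [ 462.4 -396.6  211.6  145.3  -10.7]
```

View pics/z.png

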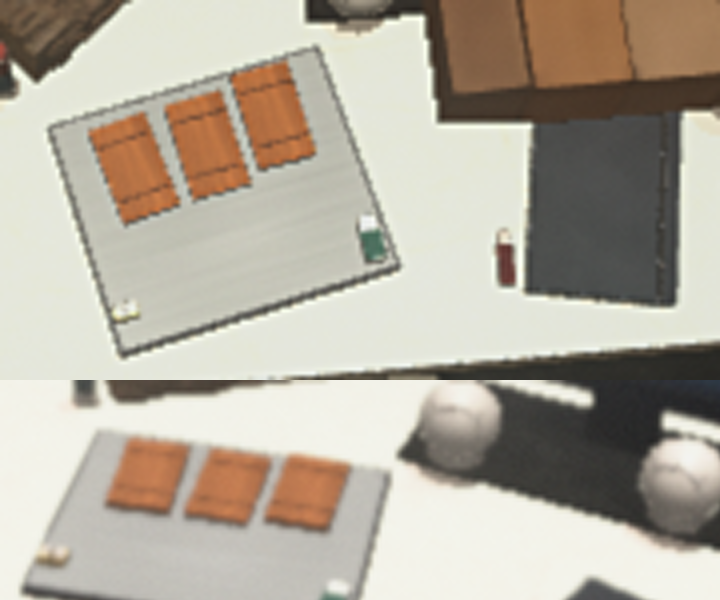

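The zoom shows three lids in the far half, the sharpener at the near left corner and the eraser at the near right corner. The notebook is right of the USB stick, with its far end hidden by a shelf in the top view. Now a helper to work out moves, plus a check on the height of that overhead furniture.

```bash
cat > mv.py <<'E'
from h import *
from scipy.spatial.transform import Rotation as Ro
import sys
# usage: mv.py x y z yawdeg (mm)
o=robot.get_obs(); p=np.array(o["tool_pos"]); R=Ro.from_euler("xyz",o["ee_rot"])
print("t",round(o["time"],2),"pos",(p*1000).round(1),"rpy",np.degrees(o["ee_rot"]).round(1),"F",np.round(o["wrist_force"],1),"w",round(o["width"]*1000,1))
a=list(map(float,sys.argv[1:]))
for i in range(0,len(a),4):
    x,y,z,w=a[i:i+4]
    d=R.inv().apply(np.array([x,y,z])/1000-p)
    rv=(R.inv()*Ro.from_euler("xyz",[180,0,w],degrees=True)).as_rotvec()
    print(a[i:i+4],"shift",(d/.1).round(3),"turn",(rv/(np.pi/2)).round(3))
E
python3 mv.py 490 53 110 196
python3 - <<'E'
from h import *
for uv in((318,173),(341,118)):
    for z in(.3,.6,.9,1.2,1.5): P=ray("top",uv,z); print(uv,P.round(2),proj("scene",P).round())
E
```

```text
t 0.25 pos [151.3 528.5 200.9] rpy [-179.9   -0.   164. ] F [-0.4 -0.6 -0.6] w 93.9
[490.0, 53.0, 110.0, 196.0] shift [-4.565 -3.638  0.913] turn [-0.001 -0.    -0.355]
(318, 173) [[ 0.46 -0.21  0.3 ]] [[304. 157.]]
(318, 173) [[ 0.34 -0.15  0.6 ]] [[278.  73.]]
(318, 173) [[ 0.23 -0.1   0.9 ]] [[240. -51.]]
(318, 173) [[ 0.12 -0.05  1.2 ]] [[ 178. -255.]]
(318, 173) [[0.01 0.   1.5 ]] [[  57. -650.]]
(341, 118) [[ 0.66 -0.32  0.3 ]] [[356. 137.]]
(341, 118) [[ 0.51 -0.24  0.6 ]] [[330.  59.]]
(341, 118) [[ 0.36 -0.17  0.9 ]] [[292. -57.]]
(341, 118) [[ 0.2  -0.09  1.2 ]] [[ 228. -248.]]
(341, 118) [[ 0.05 -0.02  1.5 ]] [[ 102. -627.]]
```

Emit:
{"name": "servo_tool", "arguments": {"plan": [[-0.95, -0.76, 0, 0, 0, 0, 0], [-0.95, -0.76, 0, 0, 0, 0, 0], [-0.95, -0.76, 0, 0, 0, 0, 0]]}}

```text
time: 0.5
tool_pos: [0.2221, 0.4283, 0.201]
ee_rot: [-3.141, 0.0, 2.865]
wrist_force: [0.9, 0.3, 0.9]
width: 0.0772
finger_force: 0.0
```

Emit:
{"name": "servo_tool", "arguments": {"plan": [[-0.95, -0.76, 0, 0, 0, 0, 0], [-0.95, -0.76, 0, 0, 0, 0, 0], [-0.95, -0.76, 0, 0, 0, 0, 0]]}}

```text
time: 0.75
tool_pos: [0.2929, 0.3285, 0.2015]
ee_rot: [3.141, 0.001, 2.863]
wrist_force: [0.2, 0.2, 0.2]
width: 0.0574
finger_force: 0.0
```

Emit:
{"name": "servo_tool", "arguments": {"plan": [[-0.95, -0.76, 0, 0, 0, 0, 0], [-0.95, -0.76, 0, 0, 0, 0, 0], [-0.95, -0.76, 0, 0, 0, 0, 0]]}}

```text
time: 1.0
tool_pos: [0.3634, 0.2291, 0.2017]
ee_rot: [3.141, 0.001, 2.863]
wrist_force: [0.2, 0.5, -0.4]
width: 0.0375
finger_force: 0.0
```

Emit:
{"name": "servo_tool", "arguments": {"plan": [[-0.95, -0.76, 0, 0, 0, 0, 0], [-0.95, -0.76, 0.5, 0, 0, 0, 0], [-0.95, -0.76, 0.5, 0, 0, 0, 0], [-0.95, -0.76, 0.5, 0, 0, 0, 0]]}}

```text
time: 1.33
tool_pos: [0.4333, 0.1278, 0.148]
ee_rot: [-3.138, -0.003, 2.858]
wrist_force: [-0.0, 0.4, -0.6]
width: 0.0108
finger_force: 0.0
```

```bash
python3 mv.py 490 53 70 196
```

```text
t 1.33 pos [433.3 127.8 148. ] rpy [-179.8   -0.2  163.7] F [-0.   0.4 -0.6] w 10.8
[490.0, 53.0, 70.0, 196.0] shift [-0.757 -0.556  0.779] turn [-0.002 -0.003 -0.358]
```

Emit:
{"name": "servo_tool", "arguments": {"plan": [[-0.75, -0.56, 0.4, 0, 0, -0.358, 0], [-0.75, -0.56, 0.78, 0, 0, -0.358, 0], [-0.75, -0.56, 0.78, 0, 0, -0.358, 0], [-0.75, -0.56, 0.78, 0, 0, -0.358, 0], [-0.75, -0.56, 0.78, 0, 0, -0.358, 0], [-0.75, -0.56, 0.78, 0, 0, -0.358, 0], [-0.75, -0.56, 0.78, 0, 0, -0.358, 0]]}}

```text
time: 1.92
tool_pos: [0.4898, 0.0579, 0.0737]
ee_rot: [3.141, 0.0, -2.86]
wrist_force: [0.1, -0.2, 0.8]
width: 0.0005
finger_force: 0.0
```

```bash
python3 mv.py 490 53 40 196
python3 - <<'E'
from h import *
im=robot.snapshot("top"); im2=robot.snapshot("scene")
a=cv2.resize(im[145:225,205:305],None,fx=4,fy=4,interpolation=2); b=cv2.resize(im2[140:220,200:300],None,fx=4,fy=4,interpolation=2)
cv2.imwrite("pics/p1.png",np.hstack([a,b])[:,:,::-1])
E
```

```text
t 1.92 pos [489.8  57.9  73.7] rpy [ 180.     0.  -163.8] F [ 0.1 -0.2  0.8] w 0.5
[490.0, 53.0, 40.0, 196.0] shift [ 0.012 -0.048  0.337] turn [0.    0.    0.002]
```

View pics/p1.png

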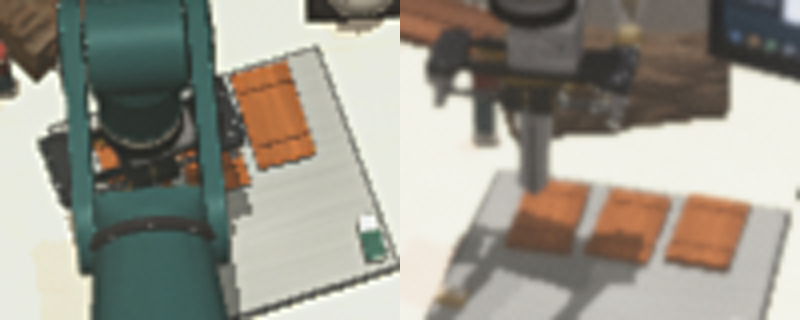

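The scene view shows the closed fingertips above the near-left lid at crop (537,190), consistent with the fit. Now I'll press down.

Emit:
{"name": "servo_tool", "arguments": {"plan": [[0.01, -0.03, 0.2, 0, 0, 0, 0], [0.01, -0.03, 0.3, 0, 0, 0, 0], [0.01, -0.03, 0.3, 0, 0, 0, 0], [0.01, -0.03, 0.3, 0, 0, 0, 0]]}}

```text
time: 2.35
tool_pos: [0.4889, 0.0547, 0.043]
ee_rot: [3.141, -0.002, -2.858]
wrist_force: [-0.3, -0.8, 0.0]
width: 0.0005
finger_force: 0.0
```

Emit:
{"name": "servo_tool", "arguments": {"plan": [[0, 0, 0.02, 0, 0, 0, 0], [0, 0, 0.04, 0, 0, 0, 0], [0, 0, 0.04, 0, 0, 0, 0]]}}

```text
time: 2.6
tool_pos: [0.4898, 0.0544, 0.0397]
ee_rot: [-3.142, 0.001, -2.858]
wrist_force: [0.2, 0.5, -0.9]
width: 0.0008
finger_force: 0.0
```

Emit:
{"name": "servo_tool", "arguments": {"plan": [[0, 0, 0.02, 0, 0, 0, 0], [0, 0, 0.02, 0, 0, 0, 0]]}}

```text
time: 2.77
tool_pos: [0.4896, 0.0543, 0.0374]
ee_rot: [3.141, 0.0, -2.858]
wrist_force: [-0.0, -0.1, -0.8]
width: 0.0004
finger_force: 0.0
```

Emit:
{"name": "servo_tool", "arguments": {"plan": [[0, 0, 0.015, 0, 0, 0, 0], [0, 0, 0.015, 0, 0, 0, 0]]}}

```text
time: 2.93
tool_pos: [0.4895, 0.0543, 0.0358]
ee_rot: [3.141, -0.0, -2.858]
wrist_force: [-0.7, 0.3, -0.7]
width: 0.0008
finger_force: 0.0
```

Emit:
{"name": "servo_tool", "arguments": {"plan": [[0, 0, 0.015, 0, 0, 0, 0], [0, 0, 0.015, 0, 0, 0, 0]]}}

```text
time: 3.1
tool_pos: [0.4894, 0.0543, 0.0342]
ee_rot: [3.141, -0.0, -2.858]
wrist_force: [0.3, 0.0, 0.7]
width: 0.0003
finger_force: 0.0
```

Run:
```python
from h import *
o=robot.get_obs(); print(o["tool_pos"],o["wrist_force"])
im2=robot.snapshot("scene"); p=o["tool_pos"]
print("tip px",proj("scene",[[p[0],p[1],p[2]-.017]]))
cv2.imwrite("pics/p2.png",cv2.resize(im2[160:230,200:300],None,fx=7,fy=7,interpolation=2)[:,:,::-1])
```

```text
[0.48944099 0.05429338 0.03419697] [0.31956212 0.01423099 0.71130783]
tip px [[234.42244604 201.82506001]]
```

View pics/p2.png

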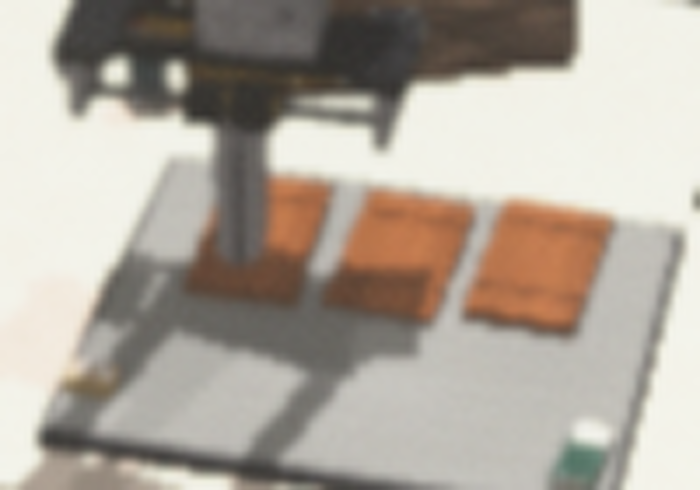

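The tip shows at crop (238,262), higher than predicted and on the lid's near part. There's no contact force yet, so I'll keep creeping down.

Emit:
{"name": "servo_tool", "arguments": {"plan": [[0, 0, 0.02, 0, 0, 0, 0], [0, 0, 0.02, 0, 0, 0, 0]]}}

```text
time: 3.32
tool_pos: [0.4894, 0.0543, 0.0321]
ee_rot: [3.141, -0.001, -2.858]
wrist_force: [-0.2, 0.7, 0.7]
width: 0.0005
finger_force: 0.0
```

Emit:
{"name": "servo_tool", "arguments": {"plan": [[0, 0, 0.02, 0, 0, 0, 0], [0, 0, 0.02, 0, 0, 0, 0]]}}

```text
time: 3.48
tool_pos: [0.4893, 0.0543, 0.0301]
ee_rot: [3.141, -0.001, -2.858]
wrist_force: [-0.3, -0.2, 0.6]
width: 0.001
finger_force: 0.0
```

Emit:
{"name": "servo_tool", "arguments": {"plan": [[0, 0, 0.02, 0, 0, 0, 0], [0, 0, 0.02, 0, 0, 0, 0]]}}

```text
time: 3.65
tool_pos: [0.4894, 0.0543, 0.0281]
ee_rot: [3.141, -0.001, -2.858]
wrist_force: [1.2, -0.2, 0.1]
width: 0.0002
finger_force: 0.0
```

Emit:
{"name": "servo_tool", "arguments": {"plan": [[0, 0, 0.02, 0, 0, 0, 0], [0, 0, 0.02, 0, 0, 0, 0]]}}

```text
time: 3.82
tool_pos: [0.4893, 0.0543, 0.0261]
ee_rot: [3.141, -0.001, -2.858]
wrist_force: [-1.1, 0.0, -0.2]
width: 0.0001
finger_force: 0.0
```

Run:
```python
from h import *
o=robot.get_obs(); print(o["tool_pos"],o["wrist_force"])
a=cv2.imread("pics/p2.png"); b=robot.snapshot("scene")[:,:,::-1]
b=cv2.resize(b[160:230,200:300],None,fx=7,fy=7,interpolation=2)
cv2.imwrite("pics/p3.png",np.hstack([a[:,100:450],b[:,100:450]]))
```

```text
[0.4893424  0.05431632 0.02607186] [-1.10496204  0.03542688 -0.1581504 ]
```

View pics/p3.png

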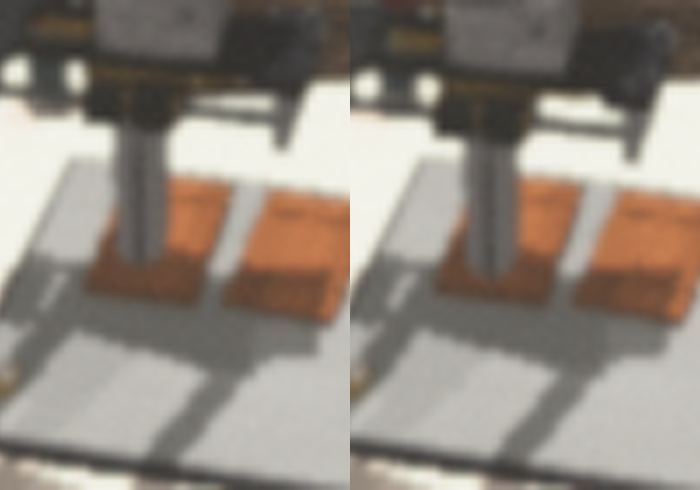

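The tip moved from crop row 262 to 280, still free, and the picture puts it about 3 mm above the lid. The real tip offset is smaller than stated, so I'll let the force decide.

Emit:
{"name": "servo_tool", "arguments": {"plan": [[0, 0, 0.015, 0, 0, 0, 0], [0, 0, 0.015, 0, 0, 0, 0]]}}

```text
time: 4.03
tool_pos: [0.4895, 0.0543, 0.0247]
ee_rot: [3.141, -0.0, -2.858]
wrist_force: [-0.2, 0.6, 0.5]
width: 0.0006
finger_force: 0.0
```

Emit:
{"name": "servo_tool", "arguments": {"plan": [[0, 0, 0.015, 0, 0, 0, 0], [0, 0, 0.015, 0, 0, 0, 0]]}}

```text
time: 4.2
tool_pos: [0.4894, 0.0543, 0.0232]
ee_rot: [3.141, -0.0, -2.858]
wrist_force: [-0.3, -0.5, -0.3]
width: 0.0007
finger_force: 0.0
```

Emit:
{"name": "servo_tool", "arguments": {"plan": [[0, 0, 0.01, 0, 0, 0, 0], [0, 0, 0.01, 0, 0, 0, 0]]}}

```text
time: 4.37
tool_pos: [0.4895, 0.0543, 0.0223]
ee_rot: [3.141, -0.0, -2.858]
wrist_force: [-0.2, -0.6, -0.4]
width: 0.0007
finger_force: 0.0
```

Emit:
{"name": "servo_tool", "arguments": {"plan": [[0, 0, 0.01, 0, 0, 0, 0], [0, 0, 0.01, 0, 0, 0, 0]]}}

```text
time: 4.53
tool_pos: [0.4895, 0.0543, 0.0213]
ee_rot: [3.141, -0.0, -2.858]
wrist_force: [-0.4, -0.7, 0.7]
width: 0.0001
finger_force: 0.0
```

Emit:
{"name": "servo_tool", "arguments": {"plan": [[0, 0, 0.01, 0, 0, 0, 0], [0, 0, 0.01, 0, 0, 0, 0]]}}

```text
time: 4.7
tool_pos: [0.4895, 0.0543, 0.0203]
ee_rot: [3.141, -0.0, -2.858]
wrist_force: [0.3, -0.8, -0.1]
width: 0.0004
finger_force: 0.0
```

Emit:
{"name": "servo_tool", "arguments": {"plan": [[0, 0, 0.01, 0, 0, 0, 0], [0, 0, 0.01, 0, 0, 0, 0]]}}

```text
time: 4.87
tool_pos: [0.4895, 0.0543, 0.0193]
ee_rot: [3.141, -0.0, -2.858]
wrist_force: [0.2, 0.8, 0.4]
width: 0.0006
finger_force: 0.0
```

Emit:
{"name": "servo_tool", "arguments": {"plan": [[0, 0, 0.015, 0, 0, 0, 0], [0, 0, 0.015, 0, 0, 0, 0]]}}

```text
time: 5.03
tool_pos: [0.4899, 0.0543, 0.0183]
ee_rot: [-3.142, 0.001, -2.858]
wrist_force: [-0.9, -0.0, 2.2]
width: 0.0004
finger_force: 1.1
```

Emit:
{"name": "servo_tool", "arguments": {"plan": [[0, 0, 0.015, 0, 0, 0, 0], [0, 0, 0.015, 0, 0, 0, 0]]}}

```text
time: 5.2
tool_pos: [0.49, 0.0543, 0.0182]
ee_rot: [-3.141, 0.001, -2.858]
wrist_force: [-2.9, 0.5, 8.8]
width: 0.0004
finger_force: 4.5
```

Run:
```python
from h import *
o=robot.get_obs(); print(o["tool_pos"],o["wrist_force"]); p=o["tool_pos"]
for dz in(-.017,0,.017): print(dz,proj("scene",[p+[0,0,dz]]).round(1))
b=robot.snapshot("scene")[:,:,::-1]
cv2.imwrite("pics/p4.png",cv2.resize(b[175:215,215:265],None,fx=12,fy=12,interpolation=0))
```

```text
[0.49004142 0.05430189 0.01822562] [-2.92869942  0.47040874  8.78065968]
-0.017 [[234.5 205.2]]
0 [[234.5 201.5]]
0.017 [[234.5 197.8]]
```

View pics/p4.png

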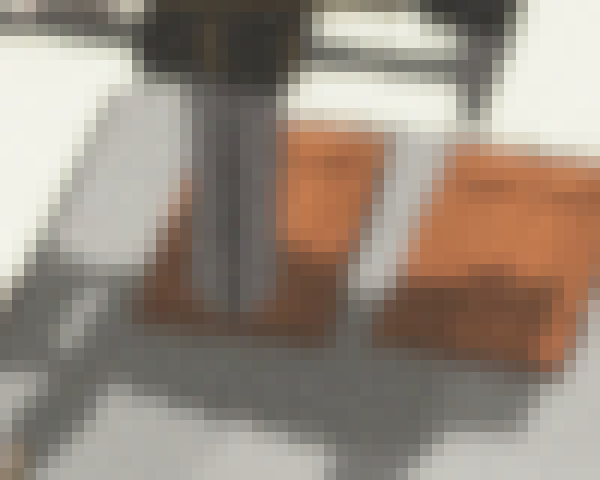

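Contact came suddenly: free at 19.3 mm, firm (8.8 N) at 18.2 mm, with the tip on the lid at crop (235,310). That looks like a sound lid, so on to the middle one.

Emit:
{"name": "servo_tool", "arguments": {"plan": [[0, 0, -0.12, 0, 0, 0, 0], [0, 0, -0.12, 0, 0, 0, 0]]}}

```text
time: 5.42
tool_pos: [0.491, 0.0543, 0.0302]
ee_rot: [-3.141, 0.004, -2.858]
wrist_force: [0.4, -0.2, -0.3]
width: 0.0005
finger_force: 0.0
```

```bash
python3 mv.py 507 -19 24 192
```

```text
t 5.42 pos [491.   54.3  30.2] rpy [-179.9    0.2 -163.8] F [ 0.4 -0.2 -0.3] w 0.5
[507.0, -19.0, 24.0, 192.0] shift [ 0.052 -0.749  0.063] turn [-0.001  0.002  0.047]
```

Emit:
{"name": "servo_tool", "arguments": {"plan": [[0.05, -0.75, 0, 0, 0, 0.047, 0], [0.05, -0.75, 0, 0, 0, 0.047, 0], [0.05, -0.75, 0.05, 0, 0, 0.047, 0], [0.05, -0.75, 0.05, 0, 0, 0.047, 0]]}}

```text
time: 5.75
tool_pos: [0.5053, -0.0201, 0.0222]
ee_rot: [3.141, -0.002, -2.935]
wrist_force: [-1.0, 0.9, 0.1]
width: 0.0006
finger_force: 0.0
```

Emit:
{"name": "servo_tool", "arguments": {"plan": [[0, 0, 0.02, 0, 0, 0, 0], [0, 0, 0.02, 0, 0, 0, 0]]}}

```text
time: 5.92
tool_pos: [0.505, -0.0182, 0.0206]
ee_rot: [3.14, -0.001, -2.931]
wrist_force: [-0.1, 0.5, 0.6]
width: 0.0002
finger_force: 0.0
```

Emit:
{"name": "servo_tool", "arguments": {"plan": [[0, 0, 0.01, 0, 0, 0, 0], [0, 0, 0.01, 0, 0, 0, 0]]}}

```text
time: 6.08
tool_pos: [0.5055, -0.0181, 0.0202]
ee_rot: [3.141, -0.0, -2.93]
wrist_force: [-0.8, -0.4, 0.3]
width: 0.0007
finger_force: 0.0
```

Emit:
{"name": "servo_tool", "arguments": {"plan": [[0, 0, 0.01, 0, 0, 0, 0], [0, 0, 0.01, 0, 0, 0, 0]]}}

```text
time: 6.25
tool_pos: [0.5057, -0.0186, 0.0194]
ee_rot: [3.141, 0.0, -2.931]
wrist_force: [0.4, -0.1, -0.2]
width: 0.0003
finger_force: 0.0
```

Emit:
{"name": "servo_tool", "arguments": {"plan": [[0, 0, 0.01, 0, 0, 0, 0], [0, 0, 0.01, 0, 0, 0, 0]]}}

```text
time: 6.42
tool_pos: [0.5057, -0.0189, 0.0184]
ee_rot: [3.141, -0.0, -2.932]
wrist_force: [-0.4, 0.6, 0.7]
width: 0.0006
finger_force: 0.0
```

Emit:
{"name": "servo_tool", "arguments": {"plan": [[0, 0, 0.008, 0, 0, 0, 0], [0, 0, 0.008, 0, 0, 0, 0]]}}

```text
time: 6.58
tool_pos: [0.5058, -0.0191, 0.0177]
ee_rot: [3.141, 0.0, -2.932]
wrist_force: [-0.4, -0.4, 0.7]
width: 0.0008
finger_force: 0.4
```

Emit:
{"name": "servo_tool", "arguments": {"plan": [[0, 0, 0.008, 0, 0, 0, 0], [0, 0, 0.008, 0, 0, 0, 0]]}}

```text
time: 6.75
tool_pos: [0.5058, -0.0192, 0.0169]
ee_rot: [-3.142, 0.0, -2.932]
wrist_force: [-0.4, 0.2, 0.7]
width: 0.0005
finger_force: 0.5
```

Emit:
{"name": "servo_tool", "arguments": {"plan": [[0, 0, 0.008, 0, 0, 0, 0], [0, 0, 0.008, 0, 0, 0, 0]]}}

```text
time: 6.92
tool_pos: [0.5058, -0.0192, 0.016]
ee_rot: [-3.142, -0.0, -2.932]
wrist_force: [-0.7, -0.4, 1.6]
width: 0.0003
finger_force: 0.5
```

The pads carry a steady 0.5 N while the spot sinks past 18.2 mm, so the middle lid is rocking. I'll confirm with a firm press.

Emit:
{"name": "servo_tool", "arguments": {"plan": [[0, 0, 0.012, 0, 0, 0, 0], [0, 0, 0.012, 0, 0, 0, 0]]}}

```text
time: 7.08
tool_pos: [0.506, -0.0192, 0.0154]
ee_rot: [-3.141, 0.0, -2.932]
wrist_force: [-1.7, -1.0, 4.2]
width: 0.0005
finger_force: 1.8
```

Emit:
{"name": "servo_tool", "arguments": {"plan": [[0, 0, 0.008, 0, 0, 0, 0], [0, 0, 0.008, 0, 0, 0, 0]]}}

```text
time: 7.25
tool_pos: [0.5062, -0.0192, 0.0153]
ee_rot: [-3.141, 0.001, -2.932]
wrist_force: [-2.5, 0.5, 7.1]
width: 0.0006
finger_force: 3.5
```

The middle lid rocks: contact at 18.2 mm, hard stop at 15.3 mm, about 2.9 mm sunk. Lift and move over its centre.

Emit:
{"name": "servo_tool", "arguments": {"plan": [[0, 0, -0.12, 0, 0, 0, 0], [0, 0, -0.12, 0, 0, 0, 0], [0, 0, -0.12, 0, 0, 0, 0]]}}

```text
time: 7.5
tool_pos: [0.5066, -0.0191, 0.0269]
ee_rot: [-3.141, 0.002, -2.932]
wrist_force: [-0.7, 0.9, -0.2]
width: 0.0008
finger_force: 0.0
```

```bash
python3 mv.py 547.5 -10.5 20.5 191.7
```

```text
t 7.5 pos [506.6 -19.1  26.9] rpy [-1.80e+02  1.00e-01 -1.68e+02] F [-0.7  0.9 -0.2] w 0.8
[547.5, -10.5, 20.5, 191.7] shift [-0.418 -0.001  0.065] turn [-0.     0.001  0.003]
```

Emit:
{"name": "servo_tool", "arguments": {"plan": [[-0.2, 0, 0, 0, 0, 0, 0], [-0.42, 0, 0, 0, 0, 0, 0], [-0.42, 0, 0.05, 0, 0, 0, 0], [-0.42, 0, 0.065, 0, 0, 0, 0], [-0.42, 0, 0.065, 0, 0, 0, 0]]}}

```text
time: 7.92
tool_pos: [0.5458, -0.0103, 0.0186]
ee_rot: [3.141, -0.002, -2.932]
wrist_force: [-0.4, 1.1, 0.4]
width: 0.0004
finger_force: 0.0
```

Emit:
{"name": "servo_tool", "arguments": {"plan": [[0, 0, 0.02, 0, 0, 0, 0], [0, 0, 0.02, 0, 0, 0, 0]]}}

```text
time: 8.08
tool_pos: [0.546, -0.0104, 0.0183]
ee_rot: [3.141, -0.001, -2.932]
wrist_force: [-0.8, 0.1, 4.5]
width: 0.0007
finger_force: 2.3
```

Emit:
{"name": "servo_tool", "arguments": {"plan": [[0, 0, 0.015, 0, 0, 0, 0], [0, 0, 0.015, 0, 0, 0, 0]]}}

```text
time: 8.25
tool_pos: [0.5462, -0.0104, 0.0182]
ee_rot: [-3.142, 0.0, -2.932]
wrist_force: [-2.6, 0.3, 9.8]
width: 0.0002
finger_force: 4.9
```

Level and firm at the centre. Add a little force, then slide slowly along tool +x, towards the robot.

Emit:
{"name": "servo_tool", "arguments": {"plan": [[0, 0, 0.008, 0, 0, 0, 0], [0.03, 0, 0.008, 0, 0, 0, 0], [0.08, 0, 0.008, 0, 0, 0, 0], [0.13, 0, 0.008, 0, 0, 0, 0], [0.18, 0, 0.008, 0, 0, 0, 0]]}}

```text
time: 8.67
tool_pos: [0.5317, -0.0144, 0.0183]
ee_rot: [-3.14, 0.008, -2.932]
wrist_force: [3.5, 0.7, 7.1]
width: 0.0003
finger_force: 3.7
```

Emit:
{"name": "servo_tool", "arguments": {"plan": [[0.04, 0, 0.015, 0, 0, 0, 0], [0.1, 0, 0.015, 0, 0, 0, 0], [0.16, 0, 0.015, 0, 0, 0, 0], [0.22, 0, 0.015, 0, 0, 0, 0], [0.28, 0, 0.015, 0, 0, 0, 0]]}}

```text
time: 9.08
tool_pos: [0.5061, -0.0204, 0.0182]
ee_rot: [-3.138, 0.012, -2.932]
wrist_force: [4.6, 1.4, 11.4]
width: 0.0002
finger_force: 5.5
```

Run:
```python
from seg import *
o=robot.get_obs(); print(o["tool_pos"],o["wrist_force"])
im=robot.snapshot("scene")
for c in lids("scene",im=im,box=(215,175,295,225)): print(rect("scene",c,.022))
b=im[:,:,::-1]
cv2.imwrite("pics/p5.png",cv2.resize(b[170:230,205:300],None,fx=7,fy=7,interpolation=2))
```

```text
[ 0.50608166 -0.02039273  0.01822821] [ 4.57873105  1.41475158 11.35112085]
[576.3 -80.4  95.2  54.7  11. ]
[531.4  62.1 101.6  54.7  15.6]
```

View pics/p5.png

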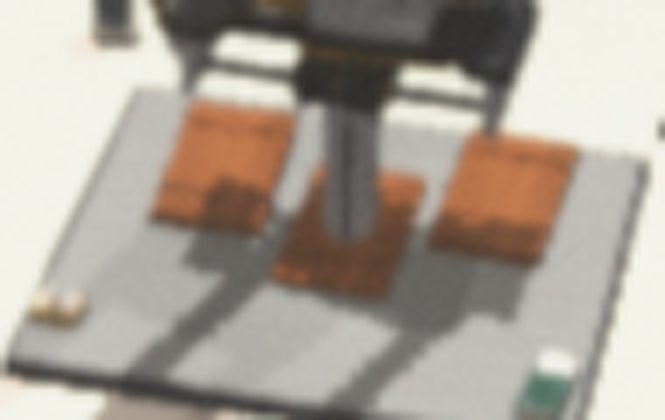

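The picture shows the middle lid following the tip (crop 345,235) towards the robot, and the other two unmoved. Keep sliding.

Emit:
{"name": "servo_tool", "arguments": {"plan": [[0.07, 0, 0.002, 0, 0, 0, 0], [0.14, 0, 0.002, 0, 0, 0, 0], [0.21, 0, 0.002, 0, 0, 0, 0], [0.28, 0, 0.002, 0, 0, 0, 0], [0.35, 0, 0.002, 0, 0, 0, 0], [0.42, 0, 0.002, 0, 0, 0, 0]]}}

```text
time: 9.63
tool_pos: [0.4654, -0.0293, 0.0182]
ee_rot: [-3.138, 0.013, -2.932]
wrist_force: [4.6, 0.9, 12.6]
width: 0.0005
finger_force: 6.1
```

Emit:
{"name": "servo_tool", "arguments": {"plan": [[0.07, 0, 0, 0, 0, 0, 0], [0.14, 0, 0, 0, 0, 0, 0], [0.21, 0, 0, 0, 0, 0, 0], [0.28, 0, 0, 0, 0, 0, 0], [0.32, 0, 0, 0, 0, 0, 0], [0.32, 0, 0, 0, 0, 0, 0]]}}

```text
time: 10.13
tool_pos: [0.4336, -0.0362, 0.0182]
ee_rot: [-3.137, 0.012, -2.933]
wrist_force: [2.6, 1.2, 14.3]
width: 0.0007
finger_force: 7.0
```

Run:
```python
from seg import *
o=robot.get_obs(); print(o["tool_pos"],o["wrist_force"])
im=robot.snapshot("scene")
for c in lids("scene",im=im,box=(215,175,295,230)): print(rect("scene",c,.022))
```

```text
[ 0.4335615  -0.03622004  0.01817592] [ 2.63700799  1.23583175 14.27231834]
[439.  -36.3  99.8  52.6   9.6]
[505.9  55.3  53.4  53.3 -70.3]
[573.9 -82.3 100.7  53.3   7.7]
```

Emit:
{"name": "servo_tool", "arguments": {"plan": [[0.04, 0, 0, 0, 0, 0, 0], [0.08, 0, 0, 0, 0, 0, 0], [0.08, 0, 0, 0, 0, 0, 0]]}}

```text
time: 10.43
tool_pos: [0.4261, -0.0379, 0.0182]
ee_rot: [-3.137, 0.012, -2.932]
wrist_force: [2.8, 0.8, 14.4]
width: 0.0002
finger_force: 6.8
```

Emit:
{"name": "servo_tool", "arguments": {"plan": [[0, 0, -0.3, 0, 0, 0, 0], [0, 0, -0.6, 0, 0, 0, 70], [0, 0, -0.8, 0, 0, 0, 78], [0, 0, -0.8, 0, 0, 0, 78], [0, 0, -0.8, 0, 0, 0, 78], [0, 0, -0.8, 0, 0, 0, 78], [0, 0, -0.8, 0, 0, 0, 78], [0, 0, -0.8, 0, 0, 0, 78], [0, 0, -0.8, 0, 0, 0, 78], [0, 0, -0.8, 0, 0, 0, 78]]}}

```text
time: 11.27
tool_pos: [0.4211, -0.0369, 0.0926]
ee_rot: [3.141, -0.002, -2.932]
wrist_force: [1.1, -0.1, -0.2]
width: 0.0571
finger_force: 0.0
```

Run:
```python
from seg import *
o=robot.get_obs(); print(o["tool_pos"],o["width"])
im=robot.snapshot("scene"); T=robot.snapshot("top")
for n,i,b in(("scene",im,(215,175,295,230)),("top",T,(225,155,290,225))):
  for c in lids(n,im=i,box=b): print(n,rect(n,c,.022))
b=im[:,:,::-1]
cv2.imwrite("pics/p6.png",cv2.resize(b[130:230,205:305],None,fx=6,fy=6,interpolation=2))
```

```text
[ 0.42110942 -0.03689618  0.09262175] 0.05711602339290835
scene [431.7 -39.   99.4  53.7  12.8]
scene [574.  -80.8 100.1  54.7  11. ]
scene [530.8  61.9 101.6  54.7  16.1]
top [526.9  64.1 100.8  56.7  15.3]
```

View pics/p6.png

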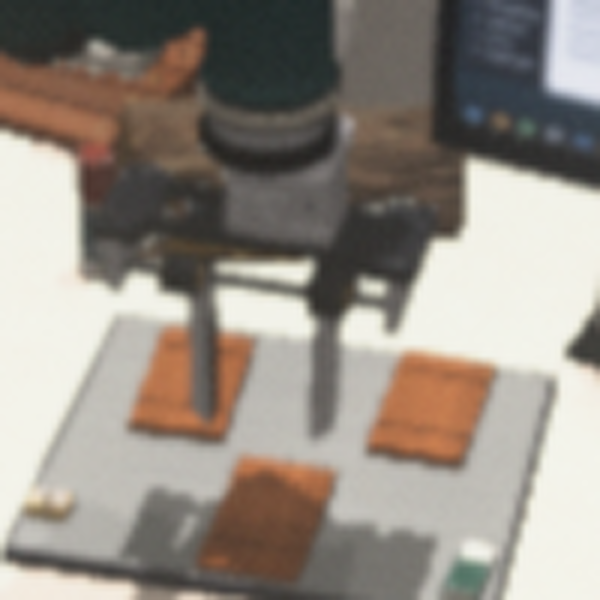

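The lid now lies clear in the near half (crop 265,520) and the other two are where they were. The fingers are opening. Move over it and lower.

```bash
python3 mv.py 430 -38 35 192
python3 - <<'E'
from h import *
o=robot.get_obs();p=o["tool_pos"]
print(ray("scene",[[408,240]],0).round(3))
from scipy.spatial.transform import Rotation as Ro
y=Ro.from_euler("xyz",o["ee_rot"]).as_matrix()[:,1]
for s in(-1,1):
  q=p+s*y*.033
  for dz in(-.017,0,.005): print(s,dz,proj("scene",[q+[0,0,dz]]).round(1))
for d in robot.find_in("mug","scene")[:2]: print(d)
E
```

```text
t 11.37 pos [421.5 -36.9  93.1] rpy [ 180.   -0. -168.] F [ 0.5 -0.1  0.3] w 65.1
[430.0, -38.0, 35.0, 192.0] shift [-0.082 -0.028  0.581] turn [ 0.    -0.001  0.   ]
[[ 0.585 -0.56   0.   ]]
-1 -0.017 [[258.1 207.5]]
-1 0 [[258.2 203.5]]
-1 0.005 [[258.2 202.3]]
1 -0.017 [[239.4 204.5]]
1 0 [[239.4 200.5]]
1 0.005 [[239.4 199.3]]
{'extent': [410.4, 229.0, 28.0, 39.8], 'conf': 0.82}
```

Emit:
{"name": "servo_tool", "arguments": {"plan": [[-0.08, -0.02, 0.3, 0, 0, 0, 78], [-0.08, -0.02, 0.58, 0, 0, 0, 78], [-0.08, -0.02, 0.7, 0, 0, 0, 78], [-0.08, -0.02, 0.74, 0, 0, 0, 78], [-0.08, -0.02, 0.74, 0, 0, 0, 78]]}}

```text
time: 11.83
tool_pos: [0.429, -0.0371, 0.0184]
ee_rot: [3.14, -0.003, -2.932]
wrist_force: [-0.2, -1.3, -0.5]
width: 0.0777
finger_force: 0.0
```

```bash
python3 mv.py 430 -38 10.5 192
```

```text
t 11.83 pos [429.  -37.1  18.4] rpy [ 1.799e+02 -1.000e-01 -1.680e+02] F [-0.2 -1.3 -0.5] w 77.7
[430.0, -38.0, 10.5, 192.0] shift [-0.008 -0.011  0.079] turn [ 0.001 -0.002  0.   ]
```

Emit:
{"name": "servo_tool", "arguments": {"plan": [[0, -0.01, 0.04, 0, 0, 0, 78], [0, -0.01, 0.075, 0, 0, 0, 78], [0, -0.01, 0.075, 0, 0, 0, 78], [0, -0.01, 0.075, 0, 0, 0, 78]]}}

```text
time: 12.17
tool_pos: [0.4306, -0.0384, 0.0127]
ee_rot: [-3.141, 0.001, -2.932]
wrist_force: [-1.2, -0.3, 0.5]
width: 0.0787
finger_force: 0.0
```

Emit:
{"name": "servo_tool", "arguments": {"plan": [[0, 0, 0.025, 0, 0, 0, 78], [0, 0, 0.025, 0, 0, 0, 78]]}}

```text
time: 12.33
tool_pos: [0.4302, -0.0383, 0.0096]
ee_rot: [-3.142, 0.0, -2.932]
wrist_force: [-0.2, 0.2, -0.7]
width: 0.0777
finger_force: 0.0
```

Emit:
{"name": "servo_tool", "arguments": {"plan": [[0, 0, 0, 0, 0, 0, 50], [0, 0, 0, 0, 0, 0, 50], [0, 0, 0, 0, 0, 0, 50], [0, 0, 0, 0, 0, 0, 50], [0, 0, 0, 0, 0, 0, 50], [0, 0, 0, 0, 0, 0, 50]]}}

```text
time: 12.83
tool_pos: [0.4302, -0.0382, 0.0097]
ee_rot: [3.141, 0.0, -2.932]
wrist_force: [-0.1, 2.0, -0.4]
width: 0.0596
finger_force: 30.0
```

Gripped at 60 mm. Lift, and cross-check the notebook position with the top view's near corners.

Emit:
{"name": "servo_tool", "arguments": {"plan": [[0, 0, -0.15, 0, 0, 0, 50], [0, 0, -0.4, 0, 0, 0, 50], [0, 0, -0.7, 0, 0, 0, 50], [0, 0, -0.7, 0, 0, 0, 50]]}}

```text
time: 13.17
tool_pos: [0.434, -0.0392, 0.0852]
ee_rot: [-3.137, 0.01, -2.932]
wrist_force: [0.8, -0.2, -1.3]
width: 0.0595
finger_force: 30.0
```

```bash
python3 mv.py 461 -397 80 169.3
python3 - <<'E'
from h import *
S=cv2.imread("pics/scene0.png"); g=S.max(2); m=np.zeros_like(g); m[215:275,312:386]=g[215:275,312:386]<100
c=max(cv2.findContours(m,0,cv2.CHAIN_APPROX_NONE)[0],key=cv2.contourArea)
P=(ray("scene",c.reshape(-1,2),.014)[:,:2]*1000).astype(np.float32)
print("scene corners",cv2.boxPoints(cv2.minAreaRect(P)).round())
print("top near corners",(ray("top",[[336.8,217.5],[374,221],[338.8,175.5]],.014)*1000).round())
E
```

```text
t 13.17 pos [434.  -39.2  85.2] rpy [-179.7    0.6 -168. ] F [ 0.8 -0.2 -1.3] w 59.5
[461.0, -397.0, 80.0, 169.3] shift [ 0.482 -3.556  0.064] turn [-0.002  0.007  0.252]
scene corners [[ 345. -448.]
 [ 553. -488.]
 [ 580. -345.]
 [ 372. -306.]]
top near corners [[ 372. -307.   14.]
 [ 345. -450.   14.]
 [ 545. -340.   14.]]
```

The near corners agree in both views, giving a notebook centre of (462,-397) at yaw -10.7°. Carry the lid over.

Emit:
{"name": "servo_tool", "arguments": {"plan": [[0.06, -0.3, 0, 0, 0, 0, 50], [0.12, -0.6, 0, 0, 0, 0, 50], [0.12, -0.89, 0, 0, 0, 0, 50], [0.12, -0.89, 0, 0, 0, 0, 50]]}}

```text
time: 13.5
tool_pos: [0.4373, -0.1319, 0.0789]
ee_rot: [-3.139, -0.0, -2.936]
wrist_force: [-0.6, 0.7, -1.2]
width: 0.0594
finger_force: 30.0
```

Emit:
{"name": "servo_tool", "arguments": {"plan": [[0.06, -0.3, 0, 0, 0, 0, 50], [0.12, -0.6, 0, 0, 0, 0, 50], [0.12, -0.89, 0, 0, 0, 0, 50], [0.12, -0.89, 0, 0, 0, 0, 50]]}}

```text
time: 13.83
tool_pos: [0.444, -0.2211, 0.0787]
ee_rot: [-3.14, -0.001, -2.936]
wrist_force: [-0.4, -0.2, -0.9]
width: 0.0597
finger_force: 30.0
```

Emit:
{"name": "servo_tool", "arguments": {"plan": [[0.06, -0.3, 0, 0, 0, 0, 50], [0.12, -0.6, 0, 0, 0, 0, 50], [0.12, -0.89, 0, 0, 0, 0, 50], [0.12, -0.89, 0, 0, 0, 0, 50]]}}

```text
time: 14.17
tool_pos: [0.4508, -0.3103, 0.0786]
ee_rot: [-3.14, -0.0, -2.935]
wrist_force: [-0.3, -0.2, -0.9]
width: 0.06
finger_force: 30.0
```

Emit:
{"name": "servo_tool", "arguments": {"plan": [[0.06, -0.3, 0, 0, 0, 0.1, 50], [0.12, -0.6, 0, 0, 0, 0.2, 50], [0.12, -0.88, 0, 0, 0, 0.252, 50], [0.12, -0.88, 0, 0, 0, 0.252, 50], [0.12, -0.88, 0, 0, 0, 0.252, 50], [0.12, -0.88, 0, 0, 0, 0.252, 50]]}}

```text
time: 14.67
tool_pos: [0.457, -0.3936, 0.0786]
ee_rot: [3.139, -0.002, 2.958]
wrist_force: [0.4, 0.6, -0.3]
width: 0.0596
finger_force: 30.0
```

```bash
python3 mv.py 462 -397 20 169.3
```

```text
t 14.67 pos [ 457.  -393.6   78.6] rpy [ 1.799e+02 -1.000e-01  1.695e+02] F [ 0.4  0.6 -0.3] w 59.6
[462.0, -397.0, 20.0, 169.3] shift [-0.056 -0.026  0.586] turn [ 0.001 -0.001  0.002]
```

Emit:
{"name": "servo_tool", "arguments": {"plan": [[-0.05, -0.03, 0.3, 0, 0, 0, 50], [-0.05, -0.03, 0.5, 0, 0, 0, 50], [-0.05, -0.03, 0.6, 0, 0, 0, 50], [-0.05, -0.03, 0.6, 0, 0, 0, 50], [-0.05, -0.03, 0.6, 0, 0, 0, 50]]}}

```text
time: 15.08
tool_pos: [0.4614, -0.398, 0.0194]
ee_rot: [3.141, -0.001, 2.957]
wrist_force: [-0.6, 0.0, 0.2]
width: 0.0595
finger_force: 30.0
```

Emit:
{"name": "servo_tool", "arguments": {"plan": [[0, 0, 0.02, 0, 0, 0, 50], [0, 0, 0.04, 0, 0, 0, 50], [0, 0, 0.04, 0, 0, 0, 50]]}}

```text
time: 15.33
tool_pos: [0.4619, -0.3997, 0.0166]
ee_rot: [-3.141, 0.002, 2.956]
wrist_force: [-0.7, -1.2, 0.4]
width: 0.0595
finger_force: 30.0
```

Emit:
{"name": "servo_tool", "arguments": {"plan": [[0, 0, 0.015, 0, 0, 0, 50], [0, 0, 0.015, 0, 0, 0, 50], [0, 0, 0.015, 0, 0, 0, 50]]}}

```text
time: 15.58
tool_pos: [0.4615, -0.3995, 0.0143]
ee_rot: [-3.141, 0.0, 2.955]
wrist_force: [0.4, 0.4, -1.2]
width: 0.0593
finger_force: 30.0
```

Emit:
{"name": "servo_tool", "arguments": {"plan": [[0, 0.025, 0.01, 0, 0, 0, 50], [0, 0.025, 0.02, 0, 0, 0, 50], [0, 0.025, 0.02, 0, 0, 0, 50]]}}

```text
time: 15.83
tool_pos: [0.4618, -0.3966, 0.0117]
ee_rot: [3.141, -0.0, 2.956]
wrist_force: [0.6, 0.6, -0.6]
width: 0.0598
finger_force: 30.0
```

Emit:
{"name": "servo_tool", "arguments": {"plan": [[0, 0, 0.008, 0, 0, 0, 50], [0, 0, 0.008, 0, 0, 0, 50]]}}

```text
time: 16.0
tool_pos: [0.462, -0.3969, 0.0115]
ee_rot: [3.141, 0.0, 2.955]
wrist_force: [-0.6, 0.2, 1.1]
width: 0.06
finger_force: 30.0
```

In contact with the notebook. Release, then back straight up.

Emit:
{"name": "servo_tool", "arguments": {"plan": [[0, 0, 0, 0, 0, 0, 78], [0, 0, 0, 0, 0, 0, 78], [0, 0, 0, 0, 0, 0, 78], [0, 0, 0, 0, 0, 0, 78], [0, 0, 0, 0, 0, 0, 78]]}}

```text
time: 16.42
tool_pos: [0.4619, -0.3969, 0.0113]
ee_rot: [-3.142, 0.0, 2.955]
wrist_force: [-1.0, -0.7, -0.4]
width: 0.0779
finger_force: 0.0
```

Emit:
{"name": "servo_tool", "arguments": {"plan": [[0, 0, -0.1, 0, 0, 0, 78], [0, 0, -0.4, 0, 0, 0, 78], [0, 0, -0.7, 0, 0, 0, 78], [0, 0, -1, 0, 0, 0, 78], [0, 0, -1, 0, 0, 0, 78]]}}

```text
time: 16.83
tool_pos: [0.465, -0.4001, 0.1203]
ee_rot: [-3.133, 0.012, 2.956]
wrist_force: [1.0, -1.3, 1.3]
width: 0.0781
finger_force: 0.0
```

Emit:
{"name": "servo_tool", "arguments": {"plan": [[0, 0.3, -0.3, 0, 0, 0, 78], [0, 0.6, -0.3, 0, 0, 0, 78], [0, 0.9, -0.3, 0, 0, 0, 78], [0, 0.9, -0.3, 0, 0, 0, 78]]}}

```text
time: 17.17
tool_pos: [0.4798, -0.3041, 0.1424]
ee_rot: [3.139, 0.002, 2.96]
wrist_force: [-0.3, 0.4, 0.5]
width: 0.0781
finger_force: 0.0
```

Run:
```python
from seg import *
im=robot.snapshot("scene"); T=robot.snapshot("top")
for n,i,b,z in(("scene",im,(312,215,386,275),.024),("scene",im,(215,175,295,230),.022),("top",T,(330,165,384,226),.024),("top",T,(225,155,290,205),.022)):
  for c in lids(n,im=i,box=b): print(n,rect(n,c,z))
b=im[:,:,::-1]
cv2.imwrite("pics/end.png",cv2.resize(b[130:290,200:400],None,fx=3.7,fy=3.7,interpolation=2))
```

```text
scene [ 463.4 -401.7  108.5   59.3   -9.7]
scene [574.4 -80.8  99.2  54.7  11. ]
scene [531.1  62.5 101.1  54.1  16.6]
top [ 457.6 -401.2  104.6   57.3  -13.1]
top [526.7  64.  101.3  56.8  15.4]
top [570.1 -78.9 101.8  56.7  11.4]
```

View pics/end.png

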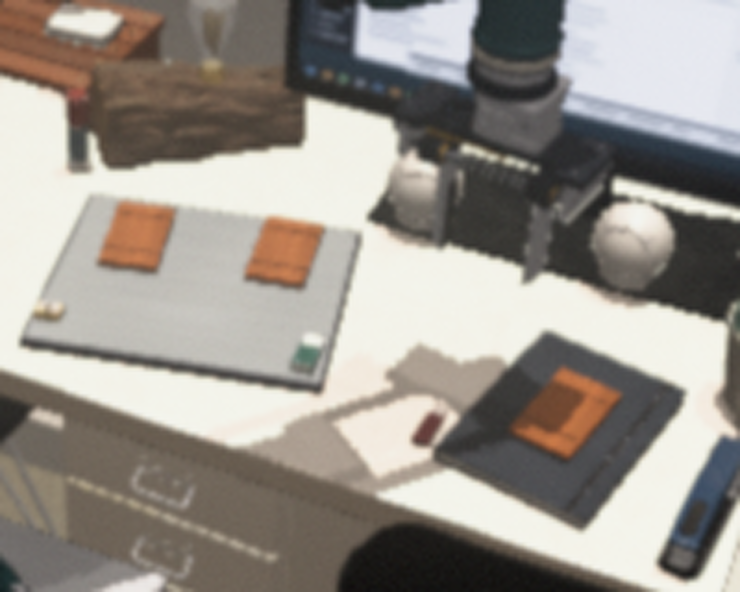

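The warped lid lies flat on the middle of the notebook (crop 567,412), within a few mm of its centre. The sound lids haven't moved and the gripper is clear.

```bash
python3 -c "
from bench import robot
print(robot.close_job())"
```

```text
the job is handed in; nothing more can be done
None
```

The middle lid was the warped one: I slid it clear, picked it up and laid it flat on the middle of the notebook (within about 5 mm of centre), left the two sound lids unmoved (the right-hand one was never pressed), and handed the job in at about 17 s.

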